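Find the stamped crate and push it to the dispatch line

ROBOT

A 7-joint arm with a two-finger parallel gripper is mounted at the origin on the work surface; the furniture and walls round the work are solid. World frame = base frame: x ahead of the robot, y to its left, z up, the work surface at z = 0. Lengths are in mm, angles in rad, forces in N, time in s.
With the tool pointing down it reaches from about 425 to 950 mm from the base axis. Payload 4.7 kg.
Tool frame: the origin (TCP) lies between the finger pads; the fingertips stand 17 mm ahead of it and the grasp point (between the pads) lies 2 mm behind it; z points along the fingers, y is the line along which they close (so a half turn about z gives the same grasp; the last joint's range is limited). The gripper opens to 87 mm and grips with 3 to 60 N. Pads are 19 mm wide; open, the fingers measure 117 mm over their backs; the gripper's body (75 mm by 190 mm) begins 51 mm behind the grasp point.
Start: joints at [1.113, 0.469, -0.049, 1.532, 0.024, 1.141, -0.082], TCP at [280.697, -613.886, 239.573] pointing down, gripper open.
Joint ranges: [-2.59, 2.59], [-0.33, 1.99], [-1.39, 1.29], [0.1, 2.45], [-1.04, 4.18], [0.21, 1.99], [-2.66, 2.66]. Speed limits (rad/s): [2.57, 2.57, 3.14, 3.14, 3.14, 3.14, 3.14].

INTERFACE

Orientations are given as a unit quaternion [w, x, y, z].
In Python, from station import env, imaging gives the robot as it stands.
- The arm moves only by the shell command python3 -m creep 'ROWS' [FORCE]. ROWS is JSON, a list of rows, each a list of 5 numbers: the shift along the tool's x, y, z in mm, then the turn about the tool's z in rad, then the closure, from -1 (fully open) to 1 (shut), so that 0 is half open. In form: [[x, y, z, twist, jaw], ...]. A call has 1 to 8 rows; each row shifts and turns the commanded pose from where the row before left it, along the tool's axes as they then stand; what a row does not reach is not made up. A row lasts 1/8 s, in which the tool goes at most 62.5 mm and 10.7 degrees, less where a joint would pass 70% of its speed; a pose out of reach is approached as far as the arm can. A call with a gripper value outside its range is refused whole. The fingers move at their own pace and stop on an object; FORCE is the grip in N (left out, the last holds). Time passes only in rows, so rows that do not move let the fingers close. It gives the time, the measured TCP pose, the force, the opening and the grip force at its end, in the units of the state.
- env.get_state(): the state, without advancing time (a new reading comes with each control period).
- imaging.read_camera(name): name is "side" or "top"; returns the picture (384x512x3 uint8, blue, green, red); there is no depth.
- imaging.calibration(name): a dict with "camera_matrix" (3x3 intrinsics, pixels), "position" and "rotation" of the camera in the world. Camera axes: x right, y down, z forward; pixel columns grow to the right and rows downward; lengths in mm; the calibration is good to about 2 mm. A picture is of the moment at which its call begins. calibration takes no time and is no camera call.
- env.sign_off(): hands the job in; it is judged then, once.
Trained networks look in the newest picture that a camera, given by its name, has taken for a name from the list of things; names that differ only in an ending like _2 or _b are one class to them, and where a whole thing is asked for, a point or a joint stands for the part that bears it (a point fixed in the world has none). Each returns a list of dicts, best first, with "p" (0 to 1); they miss things now and then, are a little off and sometimes report something else, mostly with a low value. They report only what shows in the picture. A call takes as long as a camera call.
- imaging.boxes_of(thing, camera): "bbox" ([left, top, right, bottom] as shares, 0 to 1, of the picture: columns of its width, rows of its height, round what is visible of it).
- imaging.masks_of(thing, camera): "region" (384x512 bool, what is visible of it) and "bbox" ([left, top, right, bottom] as shares, 0 to 1, of the picture: columns of its width, rows of its height, round what is visible of it).
- imaging.landmark_of(thing, camera): "at" ([column, row] as shares, 0 to 1, of the picture: columns of its width, rows of its height: a listed point, or the origin of a listed thing).
The state is a dict: "t": time; "qpos": joint angles; "joint_vel": joint speeds; "effort": joint torques, N m; "eef_pos": TCP position; "ee_rot": TCP orientation; "ft_force": force on the tool from outside, world axes, zero at the start; "ft_torque": the same for the moment, N m; "opening": finger opening in mm; "grip_force": force on a finger pad.
Only numpy, scipy, OpenCV 4.12 (cv2) and the standard library are available. Lean on these libraries where they do the work, as an engineer would, in place of code of your own. Each camera call takes 0.05 s, during which the arm holds its last target. There are 200 camera calls.

TASK

One of the two small plywood parts crates has a stamp, a ring with a cross in it, burnt into its underside: push at the top of each crate to tip it over away from you onto its back, so that both undersides face you and can be read. Only when both lie on their backs, push the stamped crate sideways along the table until it lies flush along its own side of the aluminium fence, our dispatch line, and take the hand away. Only touch and push: do not pick up or carry a crate, leave the unstamped crate lying well clear of the fence, and leave the other things where they are.

Things in the scene. Friction and masses are not known exactly. Their poses are not given: they have to be found in the camera images.
- crate_a: plywood parts crate, empty, open-topped, loose, upright at the start: 60 mm deep (x), 90 wide (y), 85 high (z), walls 6 mm, 0.14 to 0.28 kg. Origin: centre of the underside; z out of the open top, x away from the robot (within 0.3 rad), y to its left. On its back: x down, z away from the robot, underside upright facing the robot, origin 30 mm above the table, crate 60 mm high
- crate_b: the other crate, just alike (60x90x85 mm, same origin and axes). Both: a push along x near the top of the near wall tips it about its far bottom edge without sliding (friction 0.5 to 0.72); past 45 degrees it falls over by itself and then reaches 85 mm away from the robot, from its underside
- stamp (a point): centre of the stamp, a dark burnt ring 34 mm across with a diagonal cross in it, in the middle of the underside of one crate, let in 4 mm; the other crate's underside is plain. Out of sight until the crate is tipped; whether that is the left or the right crate changes
- fence: aluminium rip fence clamped to the table, immovable: a channel 420 mm long (its x, away from the robot), 115 mm wide (its y), 64 mm high plus two knobs of 27 mm. Origin: centre of the underside; its flat upright sides lie at y = +58 and -58 mm. One crate stands on each side, 50 to 130 mm away; the stamped one goes against the side it stands on
- overarm (a point): not to be touched: underside of the green overarm tube, fixed, which runs from front to back above the left part of the table, about 70 mm thick, its top 0.42 m above the table; an arm coming from the left must pass over it (fingertips at 0.45 m or more)
- wax_tin: bystander, leave alone: round tin with a dark green lid, 66 mm across, 24 high; origin at the centre of its underside
- wedge: bystander, leave alone: oak wedge, 32x110x21 mm; origin at the centre of its underside
- bolt: bystander, leave alone: hex bolt standing on its head, 53 mm high; origin at the centre of its underside
- nut: bystander, leave alone: hex nut, 20 mm, 10 high; origin at the centre of its underside
- pencil: bystander, leave alone: red pencil, 183 mm long, lying on top of the fence; origin at the centre of its underside

How it is judged (in metres and radians):
On the way, in this order (a step that is already met when the one before it is completed fails the run):
1. one crate, either, lies on its back, its underside facing the robot, still clear of the fence (((angle between crate_a's own x axis and vertical above 2.95 rad and (y of crate_a in the frame of fence above 0.13 m or y of crate_a in the frame of fence below -0.13 m)) or (angle between crate_b's own x axis and vertical above 2.95 rad and (y of crate_b in the frame of fence above 0.13 m or y of crate_b in the frame of fence below -0.13 m)))), for 0.2 s.
2. both crates lie on their backs, neither yet at the fence (gaps over about 25 mm) (angle between each of crate_a, crate_b's own x axis and vertical above 2.95 rad and (y of crate_a in the frame of fence above 0.13 m or y of crate_a in the frame of fence below -0.13 m) and (y of crate_b in the frame of fence above 0.13 m or y of crate_b in the frame of fence below -0.13 m)), for 0.3 s.
At the end, for the whole second after the job is handed in: Both crates rest on their backs (within 11 degrees). The stamped one lies along a side of the fence, within its length (its underside within 150 mm of the fence's middle): gap at most 5 mm, parallel within 4 degrees. The other stays over 27 mm clear of the fence (angle between each of crate_a, crate_b's own x axis and vertical above 2.95 rad and y of crate_a in the frame of fence between -0.108 and 0.108 m and (y of crate_a in the frame of fence above 0.095 m or y of crate_a in the frame of fence below -0.095 m) and angle between the y axis of crate_a and the y axis of fence, either way round below 0.07 rad and x of crate_a in the frame of fence between -0.15 and 0.15 m and (y of crate_b in the frame of fence above 0.13 m or y of crate_b in the frame of fence below -0.13 m) and linear speed of each of crate_a, crate_b below 0.01 m/s); the robot touches nothing.
It fails at once if a crate is lifted: the centre of its underside rises more than 50 mm above the table (tipping alone raises it 30 mm) (height (world z) of any of crate_a, crate_b above 0.05 m).
It fails at once if the unstamped crate is pushed to the fence (y of crate_b in the frame of fence between -0.125 and 0.125 m).
It fails at once if a bystander is moved by more than 25 mm (distance of any of wax_tin, wedge, bolt, nut, pencil from where it was at the start of the episode above 0.025 m).
It also fails if it takes over 62 s, if anything falls off the work surface, if the arm or the gripper's body presses on something with over 40 N, if the wrist force passes 120 N, or if a joint passes its speed limit or range.

## Working session

There is one attempt and no reset: what is moved stays moved. The work goes in short steps, Python scripts to look and compute and a shell command to move; the robot and the scene stay as the last step left them, time stands still between calls to the robot, and variables do not carry over. Pictures are saved under pics/ and viewed, at most 10 in all, crops included, and the job is handed in when it is done.

```bash
mkdir -p pics
cat > h.py <<'E'
import numpy as np, cv2
from station import env, imaging
from scipy.spatial.transform import Rotation as R
def cal(n):
    c=imaging.calibration(n); return np.array(c["camera_matrix"],float),np.array(c["position"],float),np.array(c["rotation"],float)
def ray(n,px):
    K,p,Rm=cal(n); Rm=Rm if Rm.shape==(3,3) else R.from_quat(Rm,scalar_first=True).as_matrix()
    return p, Rm@np.linalg.solve(K,[px[0],px[1],1.])
def onz(n,px,z):
    p,d=ray(n,px); return p+d*(z-p[2])/d[2]
def proj(n,X):
    K,p,Rm=cal(n); Rm=Rm if Rm.shape==(3,3) else R.from_quat(Rm,scalar_first=True).as_matrix()
    q=(np.atleast_2d(X)-p)@Rm@K.T; return q[:,:2]/q[:,2:]
E
python3 - <<'E'
from h import *
for n in("top","side"):
    im=imaging.read_camera(n); cv2.imwrite(f"pics/{n}0.png",im); print(n,cal(n)[1],cal(n)[2])
    for t in["crate_a","fence","overarm","wax_tin","wedge","bolt","nut","pencil"]:
        for d in imaging.landmark_of(t,n)[:3]:
            px=np.array(d["at"])*[512,384]; print(n,t,round(d["p"],2),px.round(),onz(n,px,350 if t=="overarm" else 0).round())
s=env.get_state();print({k:s[k] for k in("t","eef_pos","ee_rot","opening")})
E
cd pics; python3 -c "
import cv2,numpy as np
cv2.imwrite('b0.png',cv2.resize(np.vstack([cv2.imread('top0.png'),cv2.imread('side0.png')]),(400,600)))"
```

```text
top [ 250.01069378   41.16167613 1611.86520164] [ 0.0599224  -0.70192687  0.70747358 -0.05647228]
top crate_a 0.9 [241. 219.] [432. 133.   0.]
top fence 0.91 [295. 233.] [380. -55.   0.]
top wax_tin 0.56 [192. 187.] [545. 305.   0.]
top wedge 0.73 [185. 228.] [403. 326.   0.]
top bolt 0.6 [323. 215.] [ 442. -153.    0.]
top nut 0.53 [273. 220.] [428.  22.   0.]
top pencil 0.56 [311. 214.] [ 448. -110.    0.]
side [ 137.19526499  989.57739756 1158.34375995] [ 0.06886627 -0.16264841  0.90506575 -0.38685775]
side crate_a 0.77 [293. 182.] [ 470. -253.    0.]
side fence 0.96 [296. 221.] [401. -74.   0.]
side overarm 0.4 [253. 324.] [319. 529. 350.]
side wax_tin 0.72 [208. 300.] [542. 303.   0.]
side wax_tin 0.26 [279. 242.] [425.  32.   0.]
side wedge 0.8 [254. 320.] [400. 318.   0.]
side nut 0.4 [280. 242.] [423.  30.   0.]
side pencil 0.78 [287. 201.] [ 457. -153.    0.]
{'t': 0.9, 'eef_pos': array([ 280.70677242, -613.88775601,  239.56298956]), 'ee_rot': array([3.16274155e-05, 9.77104609e-01, 2.12759446e-01, 3.08250271e-05]), 'opening': 86.7761387225639}
```

View pics/top0.png

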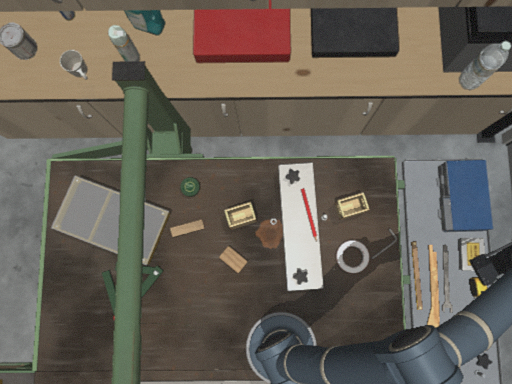

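View pics/side0.png

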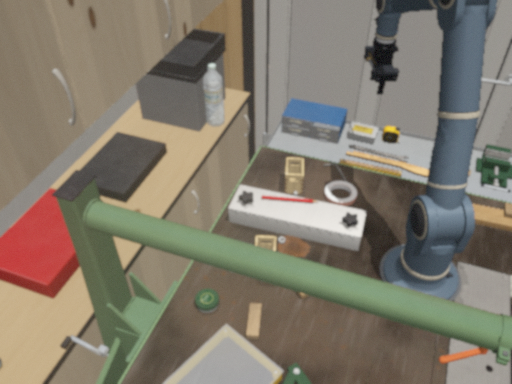

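The top view shows the crates at about (241,215) and (352,205), with the fence at (300,228). The nut is at (273,221) and the bolt at (324,216), both between a crate and the fence on the near side. The overarm is far left, at column 135. Next I'll measure the poses.

```bash
cat >> h.py <<'E'
def rect(n,reg,z):
    c,_=cv2.findContours(reg.astype(np.uint8),0,2); c=max(c,key=cv2.contourArea)
    P=np.array([onz(n,p[0],z)[:2] for p in c],np.float32)
    (cx,cy),(w,h),a=cv2.minAreaRect(P); return np.round([cx,cy,w,h,a],1)
E
python3 - <<'E'
from h import *
imaging.read_camera("top")
for t,z in(("crate_a",85),("fence",64),("wax_tin",24),("wedge",21),("bolt",0),("nut",10)):
    for d in imaging.masks_of(t,"top")[:3]: print(t,round(d["p"],2),rect("top",d["region"],z),(np.array(d["bbox"])*[512,384,512,384]).round())
E
```

```text
crate_a 0.86 [434.1 130.5  68.3  89.5  18.1] [225. 203. 255. 231.]
crate_a 0.77 [ 461.3 -237.6   67.   108.4   16.6] [334. 190. 370. 221.]
fence 0.58 [404.3 -67.6 422.9 123.7   3.1] [278. 165. 321. 289.]
wax_tin 0.84 [541.9 304.5  70.7  62.5   0.9] [183. 178. 200. 198.]
wedge 0.81 [398.9 315.2  33.4 111.4  14.4] [171. 221. 206. 237.]
```

```bash
python3 -m creep '[[0,0,0,0.15,0],[27.5,-43.5,0,0,0],[27.5,-43.5,0,0,0],[27.5,-43.5,0,0,0],[27.5,-43.5,0,0,0],[27.5,-43.5,0,0,0],[27.5,-43.5,0,0,0],[27.5,-43.5,0,0,0]]'
```

```text
t: 2.25
eef_pos: [382.4, -266.6, 239.9]
ee_rot: [0.0, 0.99, 0.139, 0.0]
ft_force: [0.9, -0.2, -0.2]
opening: 43.7
grip_force: 0.0
```

```bash
python3 -m creep '[[0,0,50,0,0],[0,0,50,0,0],[0,0,50,0,0],[0,0,0,0,0]]'
python3 - <<'E'
from h import *
im=imaging.read_camera("side"); cv2.imwrite("pics/s1.png",cv2.resize(im[130:290,210:370],(640,640))[:600])
E
```

```text
t: 2.75
eef_pos: [379.7, -266.7, 87.0]
ee_rot: [-0.003, 0.99, 0.139, -0.003]
ft_force: [0.6, 0.7, 1.2]
opening: 43.3
grip_force: 0.0
```

View pics/s1.png

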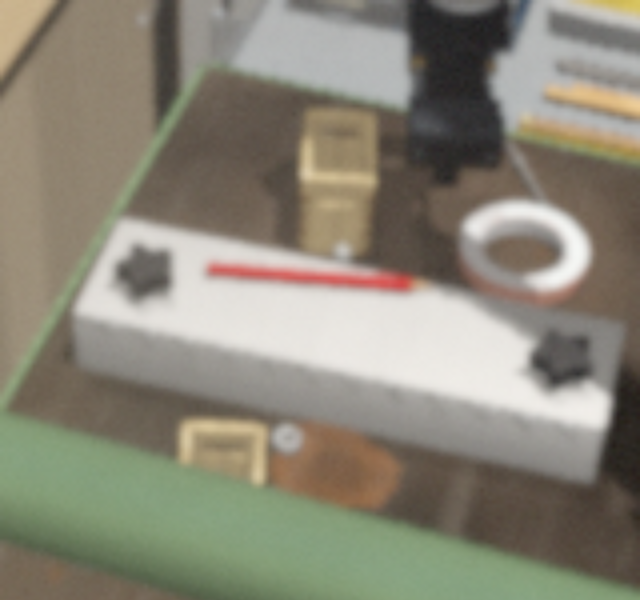

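```bash
python3 -m creep '[[14,0,0,0,0],[12,0,0,0,0],[12,0,0,0,0],[12,0,0,0,0],[12,0,0,0,0],[12,0,0,0,0],[10,0,0,0,0],[8,0,0,0,0]]';python3 -m creep '[[6,0,0,0,0],[0,0,0,0,0],[0,0,0,0,0],[0,0,0,0,0]]'
python3 - <<'E'
from h import *
im=imaging.read_camera("side"); cv2.imwrite("pics/s2.png",cv2.resize(im[130:290,210:370],(640,640))[:600])
E
```

```text
t: 3.8
eef_pos: [471.5, -242.5, 89.5]
ee_rot: [0.0, 0.99, 0.139, 0.0]
ft_force: [0.6, 0.7, 0.1]
opening: 43.2
grip_force: 0.0
t: 4.3
eef_pos: [475.8, -241.4, 89.5]
ee_rot: [0.0, 0.99, 0.139, -0.0]
ft_force: [-0.8, -0.4, -0.2]
opening: 43.4
grip_force: 0.0
```

View pics/s2.png

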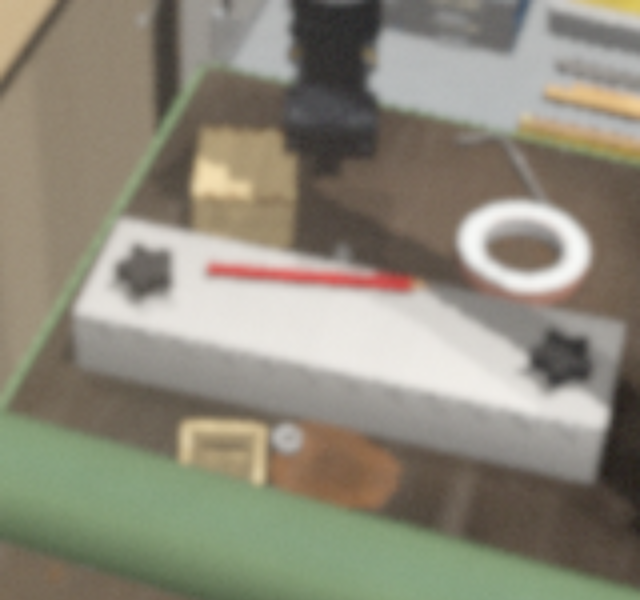

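The picture shows the right crate lying on its back at about (245,190) in the crop, with the bolt and pencil undisturbed. Next is the left crate.

```bash
python3 -m creep '[[-30,0,0,0,0],[0,0,45,0,0],[0,0,-60,0,0],[0,0,-60,0,0],[0,0,-60,0,0]]' >/dev/null; python3 -c "
from h import *
print(env.get_state()['eef_pos'])"
```

```text
[ 446.98857444 -249.48415016  225.78950231]
```

I mistyped one row there (45 mm down before the lift). It did no harm, as the hand was already 30 mm back from the crate.

```bash
python3 -m creep '[[12,-50.7,0,0,0],[12,-50.7,0,0,0],[12,-50.7,0,0,0],[12,-50.7,0,0,0],[12,-50.7,0,0,0],[12,-50.7,0,0,0],[12,-50.7,0,0,0]]'; python3 -m creep '[[-30,0,0,0,0],[-20,0,0,0,0],[-10,0,0,0,0],[0,0,0,0,0]]'
python3 - <<'E'
from h import *
im=imaging.read_camera("top")
for n in("top","side"):
    if n=="side": imaging.read_camera(n)
    for d in imaging.landmark_of("stamp",n)[:2]:
        px=np.array(d["at"])*[512,384]; print(n,d["p"],px,onz(n,px,30))
E
```

```text
t: 5.85
eef_pos: [430.1, 116.2, 224.8]
ee_rot: [0.0, 0.99, 0.139, 0.0]
ft_force: [0.6, -0.5, -1.1]
opening: 43.5
grip_force: 0.0
t: 6.35
eef_pos: [372.7, 98.0, 224.8]
ee_rot: [0.0, 0.99, 0.139, 0.0]
ft_force: [-0.4, 0.2, 1.4]
opening: 43.7
grip_force: 0.0
```

```bash
python3 -m creep '[[0,-14,0,0,0],[0,0,45,0,0],[0,0,45,0,0],[0,0,45,0,0],[0,0,0,0,0]]'
```

```text
t: 7.18
eef_pos: [366.5, 112.1, 87.4]
ee_rot: [-0.0, 0.99, 0.14, -0.004]
ft_force: [0.4, -0.4, 1.2]
opening: 43.5
grip_force: 0.0
```

```bash
python3 -m creep '[[14,0,0,0,0],[12,0,0,0,0],[12,0,0,0,0],[12,0,0,0,0],[12,0,0,0,0],[12,0,0,0,0],[10,0,0,0,0],[8,0,0,0,0]]';python3 -m creep '[[6,0,0,0,0],[0,0,0,0,0],[0,0,0,0,0],[0,0,0,0,0],[-40,0,0,0,0],[-10,0,-60,0,0],[0,0,-60,0,0],[0,0,0,0,0]]'
python3 - <<'E'
from h import *
for n in("top","side"):
    im=imaging.read_camera(n); cv2.imwrite(f"pics/{n}3.png",im)
    for d in imaging.landmark_of("stamp",n)[:2]:
        px=np.array(d["at"])*[512,384]; print(n,d["p"],px,onz(n,px,30))
    for d in imaging.masks_of("crate_a",n)[:3]: print(n,d["p"],rect(n,d["region"],60 if n=="top" else 30))
a=cv2.imread("pics/top3.png")[150:270,210:380]; b=cv2.imread("pics/side3.png")[140:280,210:370]
cv2.imwrite("pics/c3.png",np.hstack([cv2.resize(a,(400,400)),cv2.resize(b,(400,400))]))
E
```

```text
t: 8.18
eef_pos: [458.2, 137.4, 89.4]
ee_rot: [-0.0, 0.99, 0.139, 0.0]
ft_force: [-0.6, -0.1, 0.6]
opening: 43.9
grip_force: 0.0
t: 9.18
eef_pos: [417.6, 126.1, 214.0]
ee_rot: [-0.0, 0.99, 0.139, 0.005]
ft_force: [0.6, 0.4, -0.6]
opening: 43.8
grip_force: 0.0
top 0.73 [ 537.3 -217.7   93.3  101.8   14.8]
top 0.53 [543.6 180.3  17.   52.9  26.6]
top 0.4 [442.  -98.4 170.2  14.9  13.2]
side 0.43 [ 574.2 -196.4    3.5   57.3   20.3]
```

View pics/c3.png

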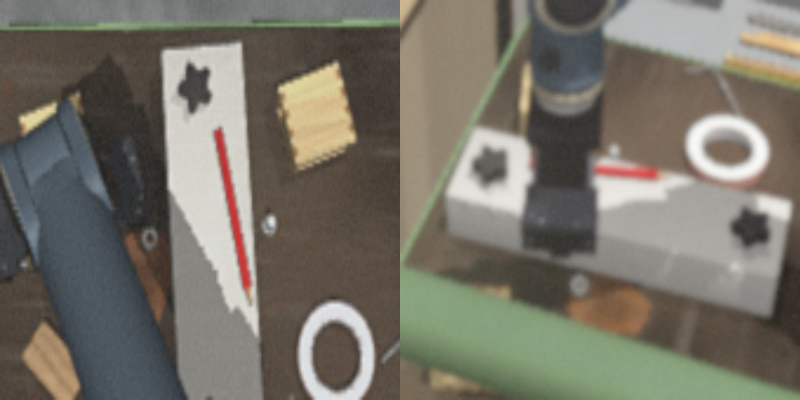

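```bash
python3 -m creep '[[0,0,-60,0,0],[-15,53,0,0,0],[-15,53,0,0,0],[-15,53,0,0,0],[-15,53,0,0,0],[-15,53,0,0,0],[-15,53,0,0,0],[-15,53,0,0,0]]';python3 -m creep '[[-15,53,0,0,0],[-15,53,0,0,0],[-15,53,0,0,0]]'
python3 - <<'E'
from h import *
for n in("top","side"):
    im=imaging.read_camera(n); cv2.imwrite(f"pics/{n}4.png",im)
    for d in imaging.landmark_of("stamp",n)[:2]:
        px=np.array(d["at"])*[512,384]; print(n,d["p"],px,onz(n,px,30))
    for d in imaging.masks_of("crate_a",n)[:3]: print(n,d["p"],rect(n,d["region"],60 if n=="top" else 30))
    for t in("wax_tin","wedge","nut","bolt"):
      for d in imaging.landmark_of(t,n)[:1]:print(t,onz(n,np.array(d["at"])*[512,384],0).round())
a=cv2.imread("pics/top4.png")[160:260,210:380]; b=cv2.imread("pics/side4.png")[140:280,200:370]
cv2.imwrite("pics/c4.png",np.hstack([cv2.resize(a,(400,400)),cv2.resize(b,(400,400))]))
E
```

```text
t: 10.48
eef_pos: [415.7, -262.0, 268.3]
ee_rot: [-0.001, 0.99, 0.139, -0.001]
ft_force: [-0.2, -0.5, 0.8]
opening: 43.1
grip_force: 0.0
t: 10.85
eef_pos: [416.4, -427.1, 267.9]
ee_rot: [-0.001, 0.99, 0.139, -0.001]
ft_force: [0.6, 0.5, 0.3]
opening: 43.9
grip_force: 0.0
top 0.88 [236.9024 206.5152] [471.48521441 144.84853318  30.        ]
top 0.75 [510.1 151.8  96.   90.3  16.8]
top 0.6 [ 538.1 -218.    89.9  101.4   16.4]
wax_tin [556. 312.   0.]
wedge [402. 321.   0.]
nut [417.  25.   0.]
side 0.76 [ 538.1 -218.2   88.   160.9   18.2]
side 0.46 [508.1 217.2  48.4  15.    6.7]
wax_tin [542. 307.   0.]
wedge [396. 319.   0.]
nut [421.  26.   0.]
bolt [534. 299.   0.]
```

View pics/c4.png

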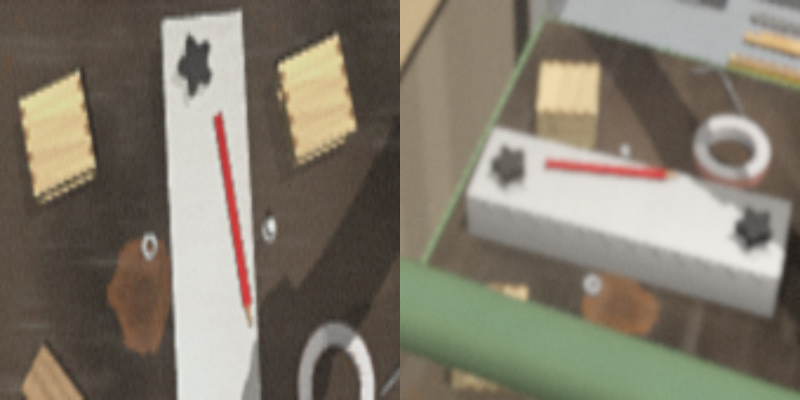

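Both crates lie on their backs. The network puts the stamp on the left crate, at (237,206) in the top view, so I'll check that with a close-up of both undersides.

Run:
```python
import cv2,numpy as np
t=cv2.imread("pics/top4.png")
f=lambda im,c:cv2.resize(im[c[1]:c[1]+30,c[0]:c[0]+40],(400,300),interpolation=cv2.INTER_CUBIC)
s=cv2.imread("pics/side4.png")
cv2.imwrite("pics/z.png",np.vstack([np.hstack([f(t,(216,188)),f(t,(326,180))]),np.hstack([f(s,(222,235)),f(s,(250,165))])]))
```

```text
(no output)
```

View pics/z.png

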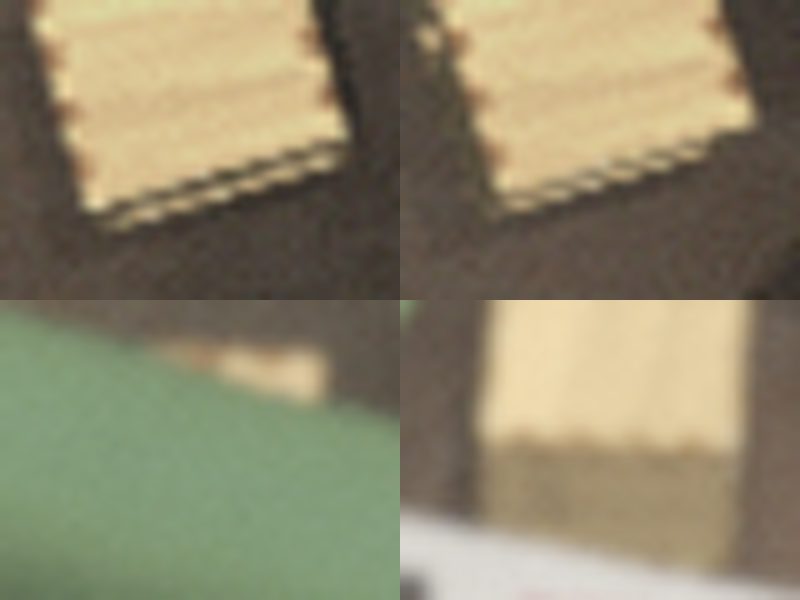

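Run:
```python
from h import *
imaging.read_camera("top")
for d in imaging.landmark_of("stamp","top"): print(d["p"],np.array(d["at"])*[512,384])
imaging.read_camera("side")
for d in imaging.landmark_of("stamp","side"): print("s",d["p"],np.array(d["at"])*[512,384])
K=cal("top")[0];print(K[0,0])
t=cv2.imread("pics/top4.png").astype(int)
def strip(c,y):   # rectify underside plane: c = centre (x,y), yaw y
    ex=np.array([-np.sin(y),np.cos(y),0])
    P=np.array([[np.r_[c,z]+ex*u for u in range(-48,49,8)] for z in (55,45,35,25,15,5)]).reshape(-1,3)
    q=proj("top",P).astype(np.float32).reshape(6,-1,2)
    return cv2.remap(t.sum(2).astype(np.float32)/3,q[...,0],q[...,1],1).round().astype(int)
print(strip((471,141),.29)); print(strip((497,-229),.28))
```

```text
0.75 [234.3936 207.0912]
0.59 [344.576  194.3808]
466.3501793560888
[[ 57  94 118 120 105  99 104  96 106 124 107  86  66]
 [ 56  98 127 126 123 116 114 114 124 132 122  90  66]
 [ 57  99 144 131 135 137 131 125 141 136 125  96  67]
 [ 58  93 144 133 116 136 141 109 132 130 109  93  64]
 [ 58  88 104 117  90 102 116  89 104 105  87  81  63]
 [ 55  76  67  87  70  69  83  75  75  79  74  66  65]]
[[ 77  80 105 137 141 125 140 147 123 137 140  99  78]
 [ 77  77 118 107 130 132 111 132 133 112 129  92  75]
 [ 74  76 112 102  95 118  98  99 120 104 102  89  75]
 [ 77  82  82  99  79  90  96  83  93  98  82  79  73]
 [ 76  79  71  74  82  73  81  80  77  83  77  74  71]
 [ 74  72  69  69  73  69  73  72  74  75  70  74  74]]
```

The picture doesn't settle it: the undersides are only about 2 px deep from above, and a repeat network call reports both crates. I'll turn the unsure right crate a little clockwise, well clear of the fence, by pushing the left part of its underside. The side camera can then read that underside.

```bash
python3 -m creep '[[22,-50,0,0,1],[22,-50,0,0,1],[22,-50,0,0,1],[22,-50,0,0,1],[0,0,54,0,1],[0,0,54,0,1],[0,0,54,0,1],[0,0,54,0,1]]'; python3 -m creep '[[0,0,0,0,1],[10,0,0,0,1],[10,0,0,0,1],[10,0,0,0,1],[10,0,0,0,1],[10,0,0,0,1],[10,0,0,0,1],[0,0,0,0,1]]'
python3 - <<'E'
from h import *
imaging.read_camera("top")
for d in imaging.masks_of("crate_a","top")[:3]: print(d["p"],rect("top",d["region"],60))
E
```

```text
t: 12.75
eef_pos: [446.7, -209.6, 52.4]
ee_rot: [0.0, 0.99, 0.139, 0.001]
ft_force: [1.6, -0.4, -0.4]
opening: 0.2
grip_force: 0.0
t: 13.75
eef_pos: [505.2, -192.3, 53.6]
ee_rot: [0.0, 0.99, 0.139, 0.001]
ft_force: [0.6, 0.2, 0.5]
opening: 0.6
grip_force: 0.0
0.62 [506.8 152.7  93.2  93.5  18.1]
```

```bash
python3 -m creep '[[-30,0,0,0,1],[0,0,-60,0,1],[0,0,-60,0,1],[-30,45,-30,0,1],[-30,50,0,0,1],[-30,50,0,0,1],[-10,50,0,0,1],[0,0,0,0,1]]'
python3 - <<'E'
from h import *
for n in("top","side"):
    im=imaging.read_camera(n); cv2.imwrite(f"pics/{n}5.png",im)
    for d in imaging.landmark_of("stamp",n)[:2]: print(n,d["p"],np.array(d["at"])*[512,384])
    if n=="top":
        for d in imaging.masks_of("crate_a","top")[:3]: print(d["p"],rect("top",d["region"],60))
b=cv2.imread("pics/side5.png")[150:220,240:330];a=cv2.imread("pics/top5.png")[160:230,310:400]
cv2.imwrite("pics/c5.png",np.hstack([cv2.resize(x,(400,311),interpolation=cv2.INTER_CUBIC) for x in(a,b)]))
E
```

```text
t: 14.85
eef_pos: [430.5, -420.9, 203.2]
ee_rot: [0.001, 0.991, 0.135, -0.0]
ft_force: [0.2, 0.6, 0.3]
opening: 0.7
grip_force: 0.0
top 0.65 [236.0832 203.4048]
0.88 [509.7 151.1  96.8  92.   16.9]
0.66 [ 558.4 -219.3   94.    98.3    3.4]
```

View pics/c5.png

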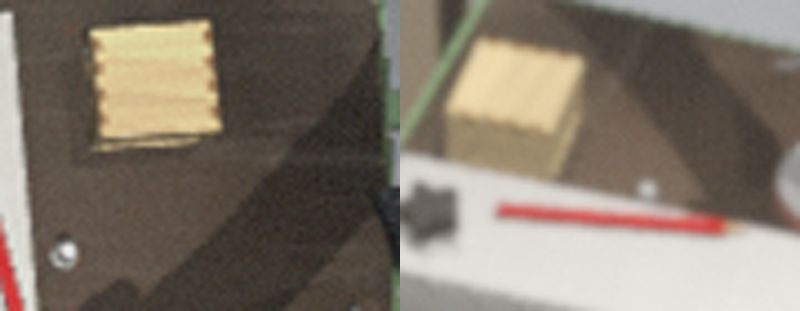

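The right crate is now turned almost square to the fence, and its underside shows at about (565,130) in the side crop. I'll rectify that face.

Run:
```python
from h import *
s=cv2.imread("pics/side5.png")
y=.06; ex=np.array([-np.sin(y),np.cos(y),0])
for c in((516,-222),):
    P=np.array([[np.r_[c,z]+ex*u for u in range(-54,55,6)] for z in range(66,-7,-6)])
    q=proj("side",P.reshape(-1,3)).astype(np.float32).reshape(P.shape[0],-1,2)
    print(cv2.remap(s,q[...,0],q[...,1],1).mean(2).round().astype(int)); print(q[0,0],q[0,-1],q[-1,0],q[-1,-1])
```

```text
[[ 79  85  99 129 154 163 163 164 163 164 163 165 162 164 162 162 162 160
  142]
 [ 84  97 118 139 147 147 149 149 152 152 153 150 152 151 151 151 150 140
  134]
 [ 92 111 126 130 132 136 139 140 142 142 142 142 143 141 143 144 139 136
  135]
 [101 112 115 120 125 129 131 135 136 135 139 137 140 139 142 139 137 136
  137]
 [ 99 105 109 115 120 124 129 131 132 138 139 140 142 143 142 140 139 141
  141]
 [ 95 103 104 113 118 125 128 132 140 142 142 146 148 145 143 142 145 145
  144]
 [ 98  99 107 113 122 125 132 141 143 145 147 153 147 147 143 148 146 148
  143]
 [ 97 102 108 117 123 131 142 143 146 148 153 149 145 144 146 146 145 144
  137]
 [ 98 106 113 119 129 137 142 141 145 148 146 141 141 143 140 142 139 134
  155]
 [106 109 115 125 132 135 135 137 142 138 135 134 136 132 135 134 131 154
  191]
 [106 112 119 125 126 125 128 131 129 126 126 127 123 125 126 126 153 191
  212]
 [110 114 117 116 116 118 120 119 117 117 117 115 116 117 120 152 192 212
  212]
 [110 109 110 107 108 112 111 110 107 109 108 109 110 117 152 192 212 211
  196]]
[282.08923 160.24193] [273.7655 179.9502] [281.4153  175.65962] [273.30774 195.4694 ]
```

The right underside is plain, so the left crate is the stamped one. I'll turn the hand so that both fingers lie along the fence, then go round to the left of that crate.

```bash
python3 -m creep '[[0,0,0,-0.17,0],[0,0,0,-0.17,0],[0,0,0,-0.17,0],[0,0,0,-0.17,0],[0,0,0,-0.17,0],[0,0,0,-0.17,0],[0,0,0,-0.17,0],[0,0,0,-0.165,0]]'; python3 -m creep '[[54,10,0,0,0],[54,10,0,0,0],[54,10,0,0,0],[54,10,0,0,0],[54,10,0,0,0],[54,10,0,0,0],[54,10,0,0,0],[54,10,0,0,0]]'
python3 - <<'E'
from h import *
s=env.get_state(); print(s["qpos"].round(2)); print(proj("top",[[513,360,385]]),[onz("top",(c,200),385).round() for c in(124,135,147)])
E
```

```text
t: 16.1
eef_pos: [433.1, -414.6, 203.8]
ee_rot: [0.0, 0.682, 0.732, 0.0]
ft_force: [0.2, -0.4, 0.1]
opening: 43.9
grip_force: 0.0
t: 17.1
eef_pos: [484.7, 22.8, 204.0]
ee_rot: [0.001, 0.684, 0.73, 0.0]
ft_force: [0.3, 0.4, -0.0]
opening: 43.2
grip_force: 0.0
[ 0.38  0.25 -0.6   1.99  0.17  0.95 -0.24]
[[148.3984962  173.64485401]] [array([442., 423., 385.]), array([442., 393., 385.]), array([441., 361., 385.])]
```

```bash
python3 -m creep '[[52.5,10.5,0,0,0],[52.5,10.5,0,0,0],[52.5,10.5,0,0,0],[52.5,10.5,0,0,0],[0,0,50,0,0],[0,0,50,0,0],[0,0,58,0,0],[0,0,0,0,0]]'
```

```text
t: 18.1
eef_pos: [510.2, 231.3, 42.2]
ee_rot: [-0.002, 0.684, 0.73, -0.004]
ft_force: [0.2, -0.3, 0.9]
opening: 43.1
grip_force: 0.0
```

```bash
python3 -m creep '[[-14,0,0,0,0],[-14,0,0,0,0],[-14,0,0,0,0],[-14,0,0,0,0],[-14,0,0,0,0],[-14,0,0,0,0],[-14,0,0,0,0],[-12,0,0,0,0]]'
python3 - <<'E'
from h import *
for n in("top","side"):
    im=imaging.read_camera(n); cv2.imwrite(f"pics/{n}6.png",im)
a=cv2.imread("pics/top6.png")[150:270,210:350];b=cv2.imread("pics/side6.png")[140:260,210:350]
cv2.imwrite("pics/c6.png",np.hstack([cv2.resize(x,(400,343)) for x in(a,b)]))
E
```

```text
t: 19.1
eef_pos: [520.8, 121.5, 45.4]
ee_rot: [-0.0, 0.685, 0.729, -0.0]
ft_force: [-0.3, 2.5, 0.6]
opening: 44.0
grip_force: 1.1
```

View pics/c6.png

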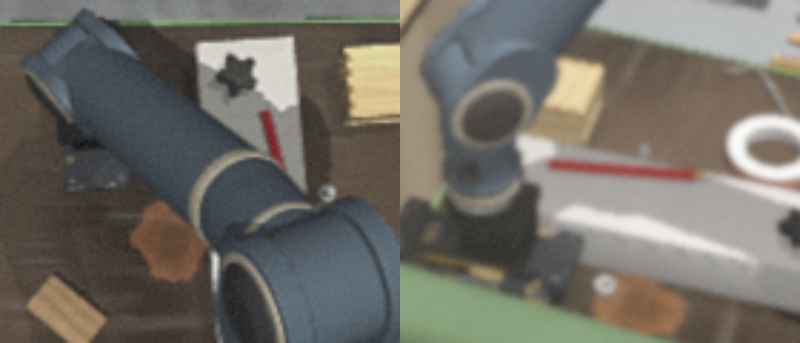

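The right crate's underside, near (590,110) in the side crop, is plain here too. I'll carry on pushing slowly and watch the force.

```bash
python3 -m creep '[[-5,0,0,0,0],[-5,0,0,0,0],[-5,0,0,0,0],[-4,0,0,0,0],[-3,0,0,0,0]]'; python3 -m creep '[[-2,0,0,0,0],[-2,0,0,0,0]]';  python3 -m creep '[[-1,0,0,0,0],[-1,0,0,0,0]]'
```

```text
t: 19.82
eef_pos: [522.2, 100.4, 45.5]
ee_rot: [0.0, 0.685, 0.729, -0.0]
ft_force: [-0.1, 1.9, -0.5]
opening: 43.7
grip_force: 0.5
t: 20.08
eef_pos: [523.5, 98.9, 46.0]
ee_rot: [-0.0, 0.684, 0.729, 0.002]
ft_force: [1.6, 6.7, -1.7]
opening: 43.4
grip_force: 3.8
t: 20.32
eef_pos: [524.2, 98.8, 46.4]
ee_rot: [-0.001, 0.684, 0.729, 0.004]
ft_force: [1.8, 10.3, -2.6]
opening: 43.0
grip_force: 4.9
```

```bash
python3 -m creep '[[-2,0,0,0,0],[-2,0,0,0,0],[-1,0,0,0,0],[0,0,0,0,0]]'; python3 -m creep '[[10,0,0,0,0],[20,0,0,0,0],[20,0,0,0,0],[0,0,-50,0,0],[0,0,-60,0,0],[0,0,-60,0,0],[-40,-30,-40,0,0],[-54,0,0,0,0]]'; python3 -m creep '[[-54,0,0,0,0],[-54,0,0,0,0],[-54,-10,0,0,0],[-54,-10,0,0,0],[-54,-10,0,0,0],[-54,-10,0,0,0],[-54,-10,0,0,0],[-54,-10,0,0,0]]';python3 - <<'E'
from h import *
for n in("top","side"):
    im=imaging.read_camera(n); cv2.imwrite(f"pics/{n}7.png",im)
    if n=="top":
        for t,z in(("crate_a",60),("fence",64)):
            for d in imaging.masks_of(t,"top")[:3]: print(t,d["p"],rect("top",d["region"],z))
    for d in imaging.landmark_of("stamp",n)[:2]: print(n,d["p"],np.array(d["at"])*[512,384])
a=cv2.imread("pics/top7.png")[150:260,210:380];b=cv2.imread("pics/side7.png")[150:270,210:350]
cv2.imwrite("pics/c7.png",np.vstack([cv2.resize(a,(460,300)),cv2.resize(b,(460,300))]))
E
```

```text
t: 20.82
eef_pos: [525.0, 98.6, 47.0]
ee_rot: [-0.002, 0.683, 0.73, 0.007]
ft_force: [1.6, 17.6, -2.9]
opening: 43.3
grip_force: 8.5
t: 21.82
eef_pos: [496.4, 45.1, 258.2]
ee_rot: [0.003, 0.683, 0.73, 0.001]
ft_force: [0.5, -0.9, -0.6]
opening: 43.6
grip_force: 0.0
t: 22.82
eef_pos: [462.2, -392.3, 254.5]
ee_rot: [-0.001, 0.685, 0.729, -0.001]
ft_force: [0.2, 0.6, -0.4]
opening: 43.4
grip_force: 0.0
crate_a 0.91 [509.6  38.9  95.3  93.1   3.7]
crate_a 0.71 [ 558.5 -218.8   93.8   98.     3.4]
fence 0.67 [404.  -67.9 422.3 123.5   3.2]
top 0.79 [268.6976 203.4816]
top 0.65 [188.5184 230.8992]
side 0.89 [267.776  234.3168]
```

View pics/c7.png

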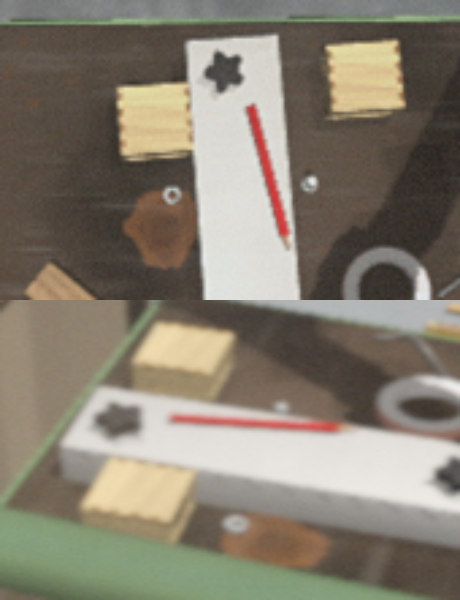

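The stamped crate lies flush along the fence at 3.7° against the fence's 3.2°. The side camera now reports the stamp on it (p 0.89), and the other crate is well clear of the fence.

```bash
python3 -c "
from station import env
print(env.sign_off())"
```

```text
the job is handed in; nothing more can be done
None
```

I tipped both crates onto their backs, pushed the stamped left crate flush along its side of the fence, left the plain right crate well clear of it, took the hand away and handed the job in; the hand-in returned no verdict.

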